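# Eject a clay lid and hold it to the inspection camera

## Task

Push the red tab of the lid press all the way in so that its spring ejector slides the grey clay lid out from under the clear cover, and let the slide spring back. Then pick the lid up by its handle and finish while still holding it steady in the air in front of the tilted inspection camera: underside towards the lens, square to it, centred on it, and 10 cm from the glass. Do not drop the lid off the press, do not bump the camera, and leave the pot, jar, tub and modelling tool where they are.

Things in the scene. Friction and masses are not known exactly. Their poses are not given: they have to be found in the camera images.
- press: Fixed lid press: blue bed plate 130 (x) x 260 (y) x 20 mm high, origin at the centre of its underside. Slide and lid travel along its +y. Two aluminium rails along y guide the lid (12 mm wide, inner faces at x = +-40.5 mm, tops at z 28 mm); a lip 8 mm high closes the +y end (inner face at y 118 mm).
- press_cover (a point): Centre of the top of the press's clear cover plate, at x 0, y 0, z 70 mm of the press. The plate is 130 (x) x 60 (y) x 8 mm, on four 10 mm posts at x = +-59, y = +-22 mm, bolt heads on top to z 74. The lid starts beneath it, centred within 5 mm.
- press_out (a point): Point on the bed (z 20 mm) at x 0, y 71 mm of the press: about here, or up to 9 mm further along +y, the lid's centre comes to lie after a full push of the ejector. It stays there, open from above.
- ejector (a joint): Ejector slide: 0 at rest, grows as the tab is pushed along the press's +y, 0.075 m at its stop (fully in). A spring resists (about 1.5 N at rest, 5.5 N fully in) and returns it to 0 when let go; the lid stays out. It is a steel plate 74 mm wide, top at z 33 mm, between the rails.
- ejector_tab (a point): Centre of the push face of the red upright tab on the slide; moves with the slide. The face looks to the press's -y; at rest it is at x 0, y -121, z 60 mm of the press. The tab is 36 mm wide (x), 10 mm thick, from z 31 to 77 mm. Push it 75 mm along the press's +y; its face then still is 16 mm short of the cover's edge.
- lid: Loose grey clay lid, 85 to 170 g: disc 76 mm across and 10 mm thick with a slightly domed top (to 13.5 mm). Origin at the centre of its flat underside, z up out of the handle side. On top a bar handle along its y, on two feet.
- lid_handle (a point): Centre of the lid's handle bar, 27 mm above the underside's centre. The bar is 50 mm long (along the lid's y), 12 mm wide (x) and 14 mm high (20 to 34 mm above the underside), with flat sides; pinch it across its 12 mm width. In the press it lies within about 0.5 rad of the press's y.
- camera: Fixed stand of the inspection camera: dark base plate 110 x 100 x 12 mm with two cheeks to 67 mm high. Origin at the centre of its underside. The camera head leans to the stand's -x.
- camera_head: Camera head: black cylinder 60 mm across, with a white ring light of 68 mm around the glass lens. Origin at the centre of the lens's front glass, 85 mm above the bench over the stand's origin; its z is the direction in which it looks: upwards, leaning 0.5 rad from the vertical towards the stand's -x.
- focus (a point): The point in the air 100 mm in front of the lens glass on the camera's axis (camera head z), where the centre of the lid's underside belongs; the lid's z then points along the camera's z, away from the lens. Turning the lid about that axis is free.
- pot: Bystander: loose grey clay bowl 84 mm across, 65 mm high. Origin at the centre of its underside.
- glaze_jar: Bystander: loose blue jar with white cap, 60 mm across, 75 mm high. Origin at the centre of its underside.
- tub: Bystander: loose open yellow plastic tub, 120 x 160 x 55 mm. Origin at the centre of its underside.
- modelling_tool: Bystander: loose wooden spatula lying along its x. Origin on the bench beneath it.
There are look-alikes about, which are no part of the job. Of the things that look like the camera, the smaller one is meant.

How it is judged:
By the outcome, as a careful person would: the job done as asked, in the order asked, and still so for the second after the job is handed in, while the arm keeps its last pose, push and grip.
It also fails if it takes over 53 s, if anything falls off the work surface, if the arm or the gripper's body presses on something with over 40 N, if the wrist force passes 120 N, or if a joint passes its speed limit or range.

## Robot

A 6-joint arm with a two-finger parallel gripper is mounted at the origin on the work surface. World frame = base frame: x ahead of the robot, y to its left, z up, the work surface at z = 0. Lengths are in m, angles in rad, forces in N, time in s.
With the tool pointing down it reaches from about 0.35 to 1 m from the base axis. Payload 7.1 kg.
Tool frame: the origin (TCP) lies between the finger pads; the fingertips stand 22 mm ahead of it and the grasp point (between the pads) lies 3 mm ahead of it; z points along the fingers, y is the line along which they close (so a half turn about z gives the same grasp; the last joint's range is limited). The gripper opens to 85 mm and grips with 20 to 120 N. Pads are 22 mm wide; open, the fingers measure 114 mm over their backs; the gripper's body (76 mm by 85 mm) begins 54 mm behind the grasp point. The pads swing forward as they close: fully open they stand 13 mm farther back than shut.
Start: joints at [-1.331, 0.423, 1.63, -0, 1.089, -0.019], TCP at [0.16, -0.604, 0.253] pointing down, gripper open.
Joint ranges: [-3, 3], [-0.9, 2.11], [0.09, 2.58], [-1.31, 4.45], [0.11, 2.69], [-2.54, 2.54]. Speed limits (rad/s): [2.39, 2.39, 3.01, 3.14, 3.14, 3.14].

## Interface

Orientations are given as a rotation vector (axis times angle).
In Python, from rig import manip gives the robot as it stands. The module is installed in compiled form; this text tells all that it offers. Calls block until the motion is done:
- manip.move_to(position, orientation): joint-space move of the TCP to a pose.
- manip.servo_line(position, orientation=None, rate=0.15): straight line of the TCP; orientation=None keeps the orientation; rate is the mean speed in m/s.
- manip.set_joints(angles): joint-space move.
- manip.command_gripper(opening, f_grip=None): finger opening in m; f_grip is the grip in N (None keeps the last); returns when the fingers have stopped.
- manip.hold(seconds).
- manip.solve_ik(position, orientation): joint angles nearest the present ones, or None.
- manip.camera(name): name is "scene" or "top" or "wrist"; returns a dict with "image" (400x640x3 uint8, red, green, blue), "fx", "fy", "cx", "cy" (pixels), "k1" (the pictures are not rectified: a ray, as slopes to the right and down, at radius r is drawn at 1 + k1 r^2 times it, then the intrinsics apply), "cam_to_world" (4x4, takes a point from camera to world coordinates); the wrist camera has in their place "mount" (4x4, takes a point from camera to tool coordinates, whose origin is the TCP and whose axes are the flange's). Camera axes: x right, y down, z forward; pixel columns grow to the right and rows downward; lengths in m; the calibration is good to about 2 mm. A picture is of the moment at which its call begins: read the wrist's pose just before it. There is no depth.
A pose or a line that the arm cannot do raises manip.IKError and nothing moves.
- manip.sign_off(): hands the job in; it is judged then, once.
Readings, each from a call of its own:
- manip.get_time(): time.
- manip.get_joint_positions(): joint angles.
- manip.get_joint_vel(): joint speeds.
- manip.get_tau(): joint torques, N m.
- manip.get_position(): TCP position.
- manip.get_ee_rot(): TCP orientation.
- manip.get_contact_force(): force on the tool from outside, world axes, zero at the start.
- manip.get_torque(): the same for the moment, N m.
- manip.get_width(): finger opening in m.
- manip.get_grip_force(): force on a finger pad.
Only numpy, scipy, OpenCV 4.12 (cv2) and the standard library are available. Lean on these libraries where they do the work, as an engineer would, in place of code of your own. Each camera call takes 0.05 s, during which the arm holds its last target. There are 200 camera calls.

## Working session

There is one attempt and no reset: what is moved stays moved. The work goes in short steps, each a Python script; the robot and the scene stay as the last script left them, time stands still between calls to the robot, and variables do not carry over. Pictures are saved under pics/ and viewed, at most 10 in all, crops included, and the job is handed in when it is done.

```bash
mkdir -p pics
cat > h.py <<'E'
import numpy as np, cv2, pickle
from scipy.spatial.transform import Rotation as R
def shot(m,n):
    c=m.camera(n); return c
def ray(c,u,v,T=None):
    """origin, unit dir in world for a pixel"""
    T=np.array(c["cam_to_world"]) if T is None else T
    K=np.array([[c["fx"],0,c["cx"]],[0,c["fy"],c["cy"]],[0,0,1.]])
    p=cv2.undistortPoints(np.array([[[u,v]]],float),K,np.array([c["k1"],0,0,0.]))[0,0]
    d=T[:3,:3]@np.array([p[0],p[1],1]); return T[:3,3],d/np.linalg.norm(d)
def onz(c,u,v,z,T=None):
    o,d=ray(c,u,v,T); return o+d*(z-o[2])/d[2]
def tri(*rays):
    A=np.zeros((3,3));b=np.zeros(3)
    for o,d in rays:
        P=np.eye(3)-np.outer(d,d);A+=P;b+=P@o
    x=np.linalg.solve(A,b); return x,[np.linalg.norm((np.eye(3)-np.outer(d,d))@(x-o)) for o,d in rays]
def pix(c,X,T=None):
    T=np.array(c["cam_to_world"]) if T is None else T
    q=T[:3,:3].T@(np.asarray(X)-T[:3,3]); a=q[:2]/q[2]; a=a*(1+c["k1"]*(a@a))
    return np.array([c["fx"]*a[0]+c["cx"],c["fy"]*a[1]+c["cy"]])
E
python3 - <<'E'
from rig import manip as m
import cv2,pickle
for n in("top","scene"):
    c=m.camera(n); pickle.dump({k:c[k] for k in c},open(n+".pkl","wb")); cv2.imwrite(f"pics/{n}0.png",c["image"][...,::-1])
    print(n,c["fx"],c["k1"],c["cam_to_world"])
print(m.get_time(),m.get_ee_rot())
E
```

```text
top 380.8447446888343 -0.0720611476681906 [[ 0.00706833 -0.98605435  0.16627346  0.3405688 ]
 [-0.99966796 -0.0110881  -0.02325975  0.02314636]
 [ 0.02477904 -0.16605385 -0.98580532  1.35997563]
 [ 0.          0.          0.          1.        ]]
scene 418.1344898422881 0.03294438618500895 [[-0.90046695  0.24202107 -0.36136558  0.99735634]
 [ 0.4347783   0.52245011 -0.73349418  0.9232305 ]
 [ 0.01127444 -0.81760118 -0.57567456  0.84102659]
 [ 0.          0.          0.          1.        ]]
0.1 [-3.11392863e+00 -4.05214619e-01  2.73941670e-04]
```

View pics/top0.png

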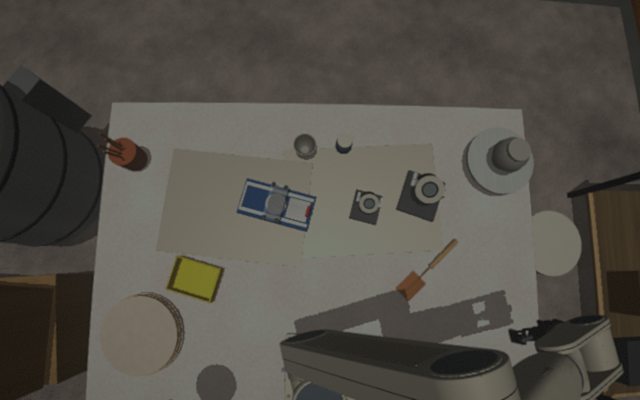

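View pics/scene0.png

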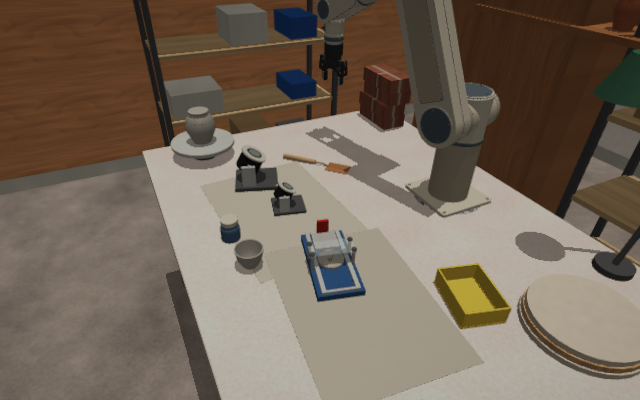

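Top view: the press is at (277,205) with its red tab at (308,211), so the press's +y points left in the image. There are two possible cameras: a small one at (368,203) and a big one at (427,190). I choose the small one. The only red tab is the one on the press; the reddish things at (125,152) and (410,288) are a pot of tools and the spatula. For the lid, the candidates are the grey disc under the cover at (277,203), the pot at (305,146) and the jar at (344,145). In the scene view the press is at (330,262), the tab at (322,226), the small camera at (288,197) and the big camera at (255,165).

Run:
```python
from rig import manip as m
import cv2,pickle,numpy as np
from h import *
t=pickle.load(open("top.pkl","rb"));s=pickle.load(open("scene.pkl","rb"))
hs=cv2.cvtColor(t["image"],cv2.COLOR_RGB2HSV)
bl=cv2.inRange(hs,(105,110,40),(125,255,255)); 
n,l,st,ce=cv2.connectedComponentsWithStats(bl); print([(x.tolist()) for x in st if x[4]>15])
bl[:, :230]=0;bl[:,330:]=0;bl[:170]=0;bl[240:]=0
pts=cv2.findNonZero(bl); r=cv2.minAreaRect(pts); b=cv2.boxPoints(r)
W=np.array([onz(t,*p,0.02) for p in b]); print(W.round(3)); print([np.linalg.norm(W[i]-W[i-1]).round(3) for i in range(4)],W.mean(0))
for u,v,z in[(308,211,.07),(368,203,.08),(427,190,.1),(305,146,.03),(344,145,.07),(195,279,.03),(425,270,0)]: print(u,v,onz(t,u,v,z).round(3))
c=m.camera("wrist"); print(c["fx"],c["k1"],c["mount"])
a=cv2.resize(t["image"][165:245,225:455],None,fx=3.4,fy=3.4,interpolation=cv2.INTER_CUBIC)
d=cv2.resize(s["image"][140:310,220:380],None,fx=1.9,fy=1.9,interpolation=cv2.INTER_CUBIC)
o=np.zeros((a.shape[0]+d.shape[0],a.shape[1],3),np.uint8);o[:a.shape[0]]=a;o[a.shape[0]:,:d.shape[1]]=d
cv2.imwrite("pics/crop.png",o[...,::-1])
```

```text
[[0, 0, 640, 400, 255360], [248, 179, 23, 7, 25], [243, 186, 26, 25, 420], [289, 191, 26, 8, 28], [306, 203, 8, 21, 35], [238, 210, 24, 9, 51], [280, 222, 27, 9, 60]]
[[0.526 0.285 0.02 ]
 [0.648 0.258 0.02 ]
 [0.582 0.011 0.02 ]
 [0.462 0.042 0.02 ]]
[np.float64(0.251), np.float64(0.125), np.float64(0.255), np.float64(0.124)] [0.55467365 0.14894697 0.02      ]
308 211 [0.525 0.035 0.07 ]
368 203 [ 0.553 -0.17   0.08 ]
427 190 [ 0.597 -0.371  0.1  ]
305 146 [0.769 0.049 0.03 ]
344 145 [ 0.762 -0.089  0.07 ]
195 279 [0.29  0.421 0.03 ]
425 270 [ 0.326 -0.384  0.   ]
294.03279710525055 -0.03542688028058072 [[ 4.44630123e-04 -9.63950653e-01 -2.66080705e-01  6.74774263e-02]
 [ 9.99999876e-01  4.88047191e-04 -9.70507824e-05 -6.53414539e-05]
 [ 2.23412106e-04 -2.66080629e-01  9.63950750e-01 -1.20983813e-01]
 [ 0.00000000e+00  0.00000000e+00  0.00000000e+00  1.00000000e+00]]
```

View pics/crop.png

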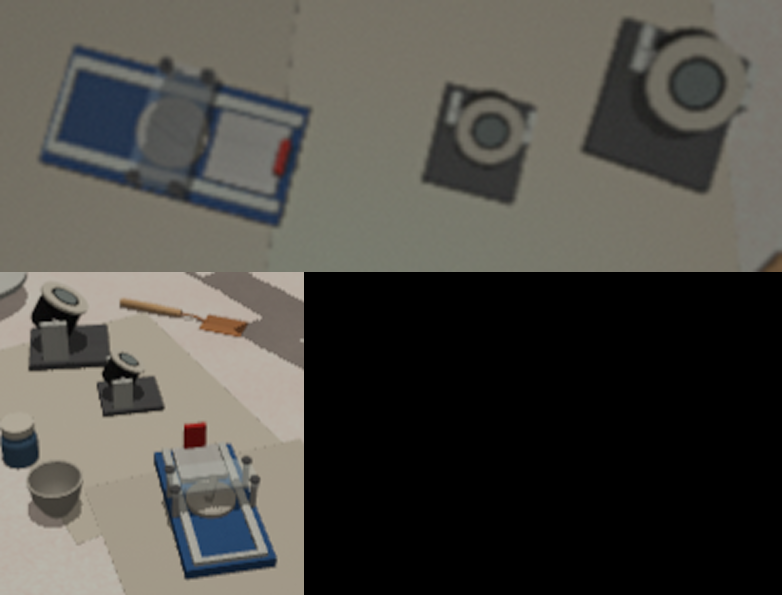

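The crop confirms the choice. The small camera's ring is at crop (490,130), next to a visibly larger twin at (697,83). The lid lies under the clear cover at (172,133) and the red tab is at (283,157). The press measured 125 x 253 mm against the nominal 130 x 260, so that holds. Next I take wrist views from above.

```bash
cat >> h.py <<'E'
def down(yaw):
    c,s=np.cos(yaw),np.sin(yaw)
    return np.array([[c,s,0],[s,-c,0],[0,0,-1.]])
def rv(M): return R.from_matrix(M).as_rotvec()
def wrist(m,name):
    p=np.array(m.get_position());q=R.from_rotvec(m.get_ee_rot()).as_matrix()
    c=dict(m.camera("wrist"));T=np.eye(4);T[:3,:3]=q;T[:3,3]=p
    c["cam_to_world"]=T@np.array(c["mount"]);pickle.dump(c,open(name+".pkl","wb"))
    cv2.imwrite(f"pics/{name}.png",c["image"][...,::-1]);return c
def load(n): return pickle.load(open(n+".pkl","rb"))
E
python3 - <<'E'
from rig import manip as m
from h import *
o=rv(down(np.radians(75)))
for i,(x,y) in enumerate([(.55,-.15),(.55,-.03),(.55,.10),(.55,.22)]):
    m.move_to([x,y,.30],o); wrist(m,f"w{i}"); print(m.get_time(),m.get_position(),m.get_joint_positions())
a=[load(f"w{i}")["image"] for i in range(4)]
v=np.vstack([np.hstack(a[:2]),np.hstack(a[2:])]);v=cv2.resize(v,(800,500),interpolation=cv2.INTER_AREA);cv2.imwrite("pics/mont.png",v[...,::-1])
E
```

```text
2.35 [ 0.54979509 -0.15087702  0.29991518] [-2.88634831e-01  2.91357595e-01  1.71009345e+00 -1.57688220e-04
  1.14023275e+00 -2.53090981e-02]
2.95 [ 0.55012237 -0.03051455  0.30004593] [-7.68167440e-02  2.61419399e-01  1.75101936e+00 -4.26249048e-04
  1.12894368e+00  1.85251499e-01]
3.5833 [0.55025464 0.0989316  0.29991361] [ 1.56814462e-01  2.74274969e-01  1.73376937e+00 -4.62815879e-04
  1.13363940e+00  4.19850932e-01]
4.1833 [0.55020602 0.21883555 0.29980563] [ 3.58660643e-01  3.25573569e-01  1.66188436e+00 -4.81921527e-04
  1.15466268e+00  6.21749649e-01]
```

View pics/mont.png

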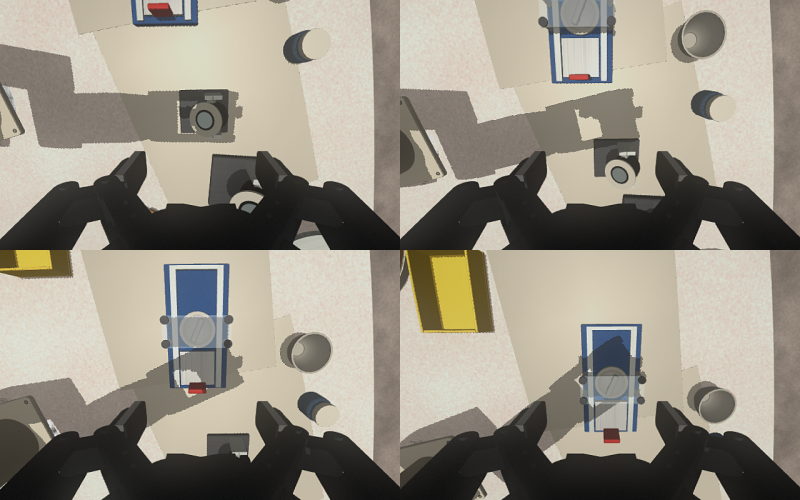

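View enlarged.

The montage (scale 0.625) shows the small camera's ring in w0 at (207,119) and in w1 at (621,174). The press, tab and lid handle appear in w2 at (197,327), (197,388) and (197,327). I enlarge the small camera to see which way it leans and get its edges.

Run:
```python
from h import *
a=load("w0")["image"][125:245,265:405];b=load("w1")["image"][200:320,290:430]
v=np.hstack([cv2.resize(k,None,fx=2.85,fy=2.85,interpolation=cv2.INTER_CUBIC) for k in(a,b)])
l=load("w2")["image"][20:240,240:400];s=load("scene")["image"][175:220,260:320]
l=cv2.resize(l,None,fx=1.1,fy=1.1);s=cv2.resize(s,None,fx=5,fy=5,interpolation=cv2.INTER_CUBIC)
o=np.zeros((342+242,798,3),np.uint8);o[:342,:v.shape[1]]=v;o[342:342+l.shape[0],:l.shape[1]]=l;o[342:342+225,300:600]=s
cv2.imwrite("pics/crop2.png",o[...,::-1])
```

```text
(no output)
```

View pics/crop2.png

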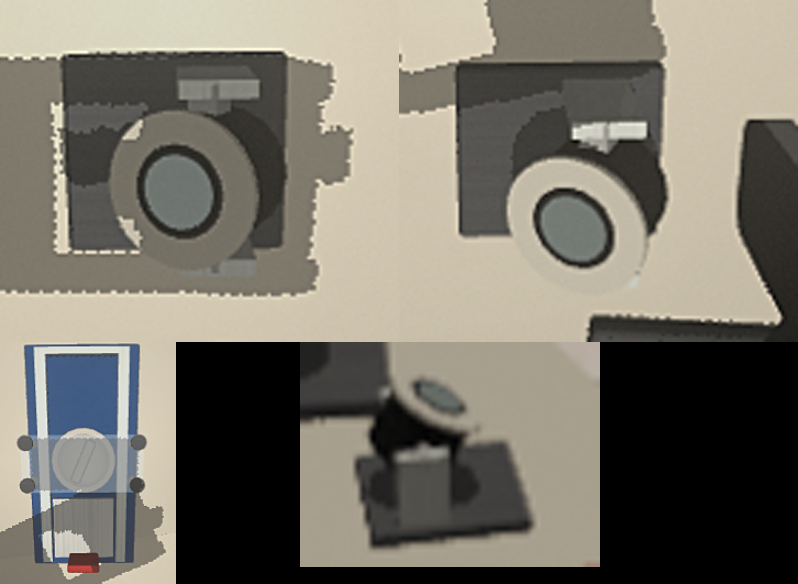

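The body shows on the right of the ring, so the head leans to image-left, which is about world -x. The base's long side runs horizontally and the cheeks are above and below it. The handle in the press is tilted slightly clockwise from the press's y. Now I measure.

Run:
```python
from h import *
# glass
rays=[]
for n,(u,v) in(("w0",(328,192)),("w1",(351,280))):
    c=load(n); im=cv2.GaussianBlur(c["image"],(3,3),0); mk=np.zeros((402,642),np.uint8)
    cv2.floodFill(im,mk,(u,v),0,(9,)*3,(9,)*3,4|(255<<8)|cv2.FLOODFILL_MASK_ONLY|cv2.FLOODFILL_FIXED_RANGE)
    k=max(cv2.findContours(mk[1:-1,1:-1],cv2.RETR_EXTERNAL,cv2.CHAIN_APPROX_NONE)[0],key=cv2.contourArea);e=cv2.fitEllipse(k);print(n,e)
    rays.append(ray(c,*e[0]))
X,r=tri(*rays);print("glass",X,r)
for n,seed in(("w0",None),("w1",None)):
    c=load(n); x0,y0=((265,125),(290,200))[n=="w1"]; dx=(0,399)[n=="w1"]
    P=[((63,55),(284,53),(70,248)),((459,66),(663,64),(460,235))][n=="w1"]
    W=np.array([onz(c,(p[0]-dx)/2.85+x0,p[1]/2.85+y0,.012) for p in P])
    ex=W[1]-W[0];ey=W[0]-W[2];ctr=(W[1]+W[2])/2
    print("base",np.linalg.norm(ex),np.linalg.norm(ey),np.degrees([np.arctan2(ex[1],ex[0]),np.arctan2(-ey[0],ey[1])]),ctr)
# press
for n in("w2","w3"):
    c=load(n);h=cv2.cvtColor(c["image"],cv2.COLOR_RGB2HSV);b=cv2.inRange(h,(100,110,30),(125,255,255))
    b[:, :200]=0;b[:,420:]=0; b[300:]=0
    nn,l,st,_=cv2.connectedComponentsWithStats(b); b=np.isin(l,[i for i in range(1,nn) if st[i,4]>40]).astype(np.uint8)
    hull=cv2.convexHull(cv2.findNonZero(b))[:,0]
    W=np.array([onz(c,*p,.02)[:2] for p in hull.astype(float)],np.float32);q=cv2.minAreaRect(W);print(n,"press",q)
    B=cv2.boxPoints(q);print(B.round(4).tolist())
    rd=cv2.inRange(h,(0,120,60),(8,255,255))|cv2.inRange(h,(172,120,60),(180,255,255));rd[:,:250]=0;rd[:,400:]=0
    p=cv2.findNonZero(rd)[:,0].astype(float);y=p[:,1].max();low=p[p[:,1]>=y-1];print("tab low edge",y,low[:,0].min(),low[:,0].max(),onz(c,low[:,0].mean(),y,.077))
```

```text
w0 ((327.14019775390625, 191.88467407226562), (20.84612274169922, 24.702669143676758), 153.588134765625)
w1 ((350.6199645996094, 279.75494384765625), (17.25294303894043, 23.420373916625977), 133.79306030273438)
glass [ 0.55138727 -0.17146506  0.08553637] [np.float64(3.3798948669385714e-05), np.float64(3.379894866974677e-05)]
base 0.10679212501367073 0.09817939123409851 [-14.52190453 -14.69621729] [ 0.55101562 -0.17131472  0.012     ]
base 0.10605684534272072 0.09949969119373459 [-14.34059439 -15.15899797] [ 0.55144548 -0.17064016  0.012     ]
w2 press ((0.5548763871192932, 0.15000666677951813), (0.25703364610671997, 0.12762314081192017), 75.22151184082031)
[[0.4603999853134155, 0.041999999433755875], [0.5838000178337097, 0.009499999694526196], [0.649399995803833, 0.257999986410141], [0.5260000228881836, 0.2904999852180481]]
tab low edge 229.0 302.0 329.0 [0.52547061 0.03386691 0.077     ]
w3 press ((0.5549838542938232, 0.15092691779136658), (0.2560499906539917, 0.1278410255908966), 75.2987289428711)
[[0.46070000529289246, 0.043299999088048935], [0.5842999815940857, 0.010900000110268593], [0.6492999792098999, 0.25850000977516174], [0.525600016117096, 0.29100000858306885]]
tab low edge 308.0 326.0 351.0 [0.52489468 0.03450971 0.077     ]
```

The measurements agree with the given sizes:
- The lens glass is at z 0.0855 (nominal 0.085) and sits over the base centre to within 1 mm.
- The press measures 257 x 128 mm, with yaw -14.75°.
- The tab face is at (0.525, 0.034), within 1 mm of where the press pose puts it.

Next is the push.

```bash
cat >> h.py <<'E'
PC=np.array([.5549,.1505,0]);PY=np.radians(75.25);yd=np.array([np.cos(PY),np.sin(PY),0]);xd=np.array([np.sin(PY),-np.cos(PY),0])
def P(x,y,z): return PC+x*xd+y*yd+np.array([0,0,z])
LENS=np.array([.5513,-.1712,.0853]);SY=np.radians(-14.7);sx=np.array([np.cos(SY),np.sin(SY),0])
cz=-np.sin(.5)*sx+np.array([0,0,np.cos(.5)])
E
python3 - <<'E'
from rig import manip as m
from h import *
o=rv(down(PY))
m.command_gripper(0.0,30)
f=-.121-.011
m.move_to(P(0,f-.03,.16),o); m.servo_line(P(0,f-.03,.070),rate=.15)
f0=np.array(m.get_contact_force());
def st(): 
    d=np.array(m.get_contact_force())-f0; return round(float(d@yd),2),((np.array(m.get_position())-PC)@yd-f).round(4),m.get_time()
print(st())
for s,r in((.0,.08),(.04,.06),(.07,.05),(.073,.03)):
    m.servo_line(P(0,f+s,.070),rate=r);print(s,st())
s=.073
while s<.083:
    s+=.0015;m.servo_line(P(0,f+s,.070),rate=.03);m.hold(.1);q=st();print(round(s,4),q)
    if q[0]<-14:break
wrist(m,"push")
E
```

```text
(0.0, np.float64(-0.0294), 6.7417)
0.0 (-1.69, np.float64(0.0005), 7.2667)
0.04 (-4.95, np.float64(0.04), 8.0833)
0.07 (-5.12, np.float64(0.0697), 8.8333)
0.073 (-6.12, np.float64(0.0726), 9.0833)
0.0745 (-6.23, np.float64(0.074), 9.4333)
0.076 (-11.44, np.float64(0.0747), 9.7833)
0.0775 (-19.26, np.float64(0.0749), 10.1333)
```

View pics/push.png

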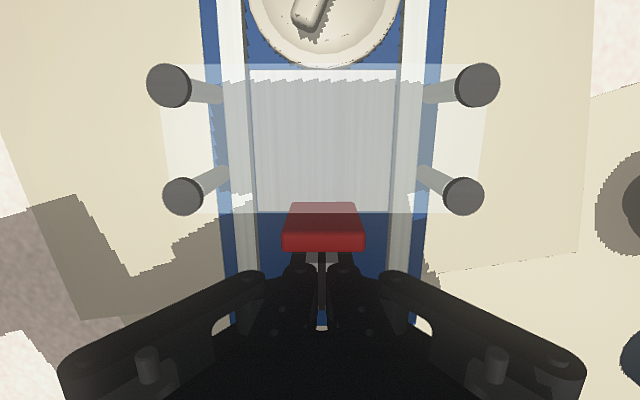

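The push view shows the stop reached: force rose to 19 N with travel stuck at 75 mm. The lid is out, at the top of the picture around (325,30). I retreat and look from above.

Run:
```python
from rig import manip as m
from h import *
o=rv(down(PY)); f=-.132
m.servo_line(P(0,f+.03,.070),rate=.12);m.servo_line(P(0,f-.03,.070),rate=.12);m.servo_line(P(0,f-.03,.16),rate=.3)
m.command_gripper(0.045)
m.move_to(P(0,.03,.24),o);wrist(m,"l0")
m.move_to(P(0,.09,.24),o);wrist(m,"l1");print(m.get_time(),m.get_width())
v=np.hstack([cv2.resize(load(n)["image"][20:300,180:460],(400,400),interpolation=cv2.INTER_CUBIC) for n in("l0","l1")])
cv2.imwrite("pics/lids.png",v[...,::-1])
for n in("l0","l1"): print(n,pix(load(n),P(0,.074,.054)),pix(load(n),P(0,-.121,.077)))
```

```text
13.6167 0.045190034637306836
l0 [322.11643816 137.79710384] [321.89146742 314.82949549]
l1 [321.48466871 194.88191102] [321.37160277 357.80334516]
```

View pics/lids.png

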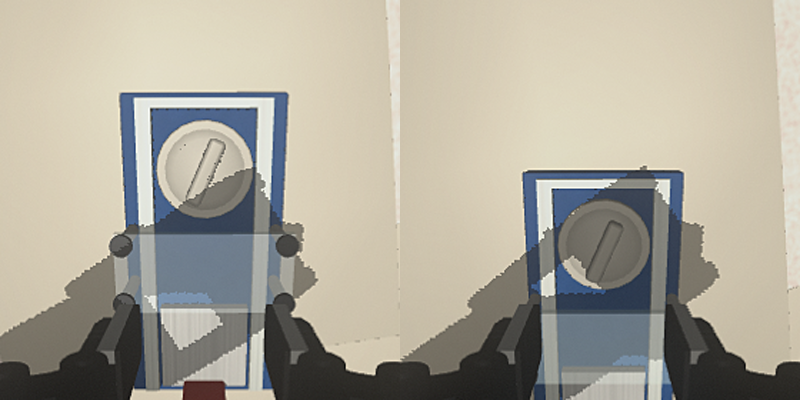

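In both views the lid lies on the bed with its handle tilted: l0 disc (204,168), l1 disc (604,245), with the l1 bar running from (612,225) to (594,278). The slide is back, with the tab at (204,390). I fit the rim, and the handle edges by Hough.

Run:
```python
from h import *
vis=[]
for n,(u,v) in(("l0",(319,140)),("l1",(322,192))):
    c=load(n);h=cv2.cvtColor(c["image"],cv2.COLOR_RGB2HSV);b=cv2.inRange(h,(98,70,20),(128,255,255))
    nb=(b==0).astype(np.uint8);nb=cv2.morphologyEx(nb,cv2.MORPH_OPEN,np.ones((3,3)))
    _,l=cv2.connectedComponents(nb,connectivity=4);k=(l==l[v,u]).astype(np.uint8)
    ct=max(cv2.findContours(k,0,cv2.CHAIN_APPROX_NONE)[0],key=cv2.contourArea)
    W=np.array([onz(c,*p,.030)[:2] for p in ct[:,0].astype(float)],np.float32)
    e=cv2.fitEllipse(W);ce=np.append(e[0],0)-PC;print(n,"disc",e,"press xy",ce@xd,ce@yd)
    # rectify at z=.054, press axes, 0.25mm/px
    g=np.arange(-45,45,.25)/1000;C=np.append(e[0],0)
    mx=np.zeros((360,360,2),np.float32)
    for i,y in enumerate(-g):
        for j,x in enumerate(g): mx[i,j]=pix(c,C+x*xd+y*yd+[0,0,.054])
    rc=cv2.remap(c["image"],mx[...,0],mx[...,1],cv2.INTER_CUBIC);gr=cv2.GaussianBlur(cv2.cvtColor(rc,cv2.COLOR_RGB2GRAY),(0,0),3)
    ed=cv2.Canny(gr,12,30);ed[np.hypot(*np.mgrid[-180:180,-180:180])>125]=0
    L=cv2.HoughLinesP(ed,1,np.pi/180,30,minLineLength=70,maxLineGap=20)
    for q in ([] if L is None else L[:,0]): 
        q=q.astype(float);a=np.degrees(np.arctan2(q[2]-q[0],-(q[3]-q[1])));a=(a+90)%180-90
        print("line",((q-180)*.25).round(1),"tilt to +x",a.round(1));cv2.line(rc,tuple(q[:2].astype(int)),tuple(q[2:].astype(int)),(255,0,0),1)
    vis.append(rc)
cv2.imwrite("pics/rect.png",np.hstack(vis)[...,::-1])
```

```text
l0 disc ((0.5324315428733826, 0.08670510351657867), (0.5978282690048218, 1.054318904876709), 75.50060272216797) press xy -0.0054857252877083505 -0.06741310852533713
line [-8.8 28.  28.   3.2] tilt to +x 56.0
line [-28.5  12.8 -28.5 -12. ] tilt to +x 0.0
line [-13.2   2.5  20.8 -20.2] tilt to +x 56.2
line [-6.2 26.8 17.5 10.8] tilt to +x 56.0
line [-11.8   2.2  11.5 -13.5] tilt to +x 55.9
line [-12.8   2.5  20.5 -20. ] tilt to +x 55.9
line [-25.5 -16.8 -13.5   2.5] tilt to +x -31.9
l1 disc ((0.5740193724632263, 0.2196190059185028), (0.07442906498908997, 0.07564043253660202), 164.3466033935547) press xy 0.000891477930265925 0.0717090834528615
line [-14.   15.    3.2 -24. ] tilt to +x 23.9
line [-16.2  25.    6.2 -25.5] tilt to +x 24.0
line [-16.   25.2   6.5 -25.5] tilt to +x 23.9
line [-14.   19.5   6.  -25.5] tilt to +x 24.0
```

View pics/rect.png

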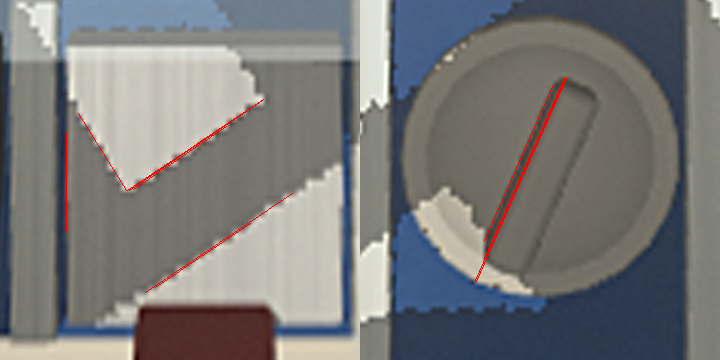

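l1 gives a disc of 74.4 x 75.6 mm (nominal 76), centred at press (0.001, 0.072), with the handle tilted 23.5° (0.41 rad) to +x. Those fit the description. l0's seed landed on the ejector slide, so I discard it. Next is the grasp.

Run:
```python
from rig import manip as m
from h import *
yaw=PY-np.radians(23.5);o=rv(down(yaw));g=P(.0009,.0717,.059)
m.move_to(g+[0,0,.08],o);m.command_gripper(.04);m.servo_line(g,rate=.1);m.hold(.1)
f0=np.array(m.get_contact_force());print(m.get_position(),f0,m.get_time())
m.command_gripper(0.0,50);print(m.get_width(),m.get_grip_force(),m.get_position())
np.save("grip.npy",np.r_[m.get_position(),m.get_ee_rot()])
m.servo_line(g+[0,0,.02],rate=.05);m.servo_line(g+[0,0,.15],rate=.15);m.hold(.2)
print(m.get_width(),m.get_grip_force(),np.array(m.get_contact_force())-f0,m.get_time())
d=m.get_position()[2]-.02-.15+.0
print("d",d)
wrist(m,"held")
for s in range(-180,180,15):
    a=np.radians(s);x=np.array([np.cos(a),np.sin(a),0]);z=-cz;x-=z*(x@z);x/=np.linalg.norm(x);M=np.c_[x,np.cross(z,x),z]
    q=m.solve_ik(LENS+cz*(.1+.039),rv(M)); 
    if q is not None: print(s,np.round(q,2),np.abs(np.array(q)-m.get_joint_positions()).max().round(2))
```

```text
[0.57456857 0.21980874 0.05979951] [0.12391971 0.25912981 0.35762273] 15.3833
0.01090149428368339 50.23483157157898 [0.57444104 0.2197234  0.05967502]
0.010585828245839554 49.41810429096222 [-0.52646797 -0.42840802 -1.43946278] 17.5167
d 0.03792245082189022
-180 [-0.36  0.2   2.21  0.2   0.24 -2.15] 3.16
-165 [-0.36  0.2   2.21  0.2   0.24 -2.43] 3.45
-75 [-0.36  0.2   2.21  0.2   0.24  2.39] 1.38
-60 [-0.36  0.2   2.21  0.2   0.24  2.14] 1.13
-45 [-0.36  0.2   2.21  0.2   0.24  1.87] 0.86
-30 [-0.36  0.2   2.21  0.2   0.24  1.59] 0.76
-15 [-0.36  0.2   2.21  0.2   0.24  1.29] 0.76
0 [-0.36  0.2   2.21  0.2   0.24  1.  ] 0.76
15 [-0.36  0.2   2.21  0.2   0.24  0.71] 0.76
30 [-0.36  0.2   2.21  0.2   0.24  0.44] 0.76
45 [-0.36  0.2   2.21  0.2   0.24  0.19] 0.82
60 [-0.36  0.2   2.21  0.2   0.24 -0.05] 1.06
75 [-0.36  0.2   2.21  0.2   0.24 -0.28] 1.29
90 [-0.36  0.2   2.21  0.2   0.24 -0.51] 1.52
105 [-0.36  0.2   2.21  0.2   0.24 -0.75] 1.76
120 [-0.36  0.2   2.21  0.2   0.24 -1.  ] 2.01
135 [-0.36  0.2   2.21  0.2   0.24 -1.27] 2.28
150 [-0.36  0.2   2.21  0.2   0.24 -1.55] 2.57
165 [-0.36  0.2   2.21  0.2   0.24 -1.85] 2.86
```

View pics/held.png

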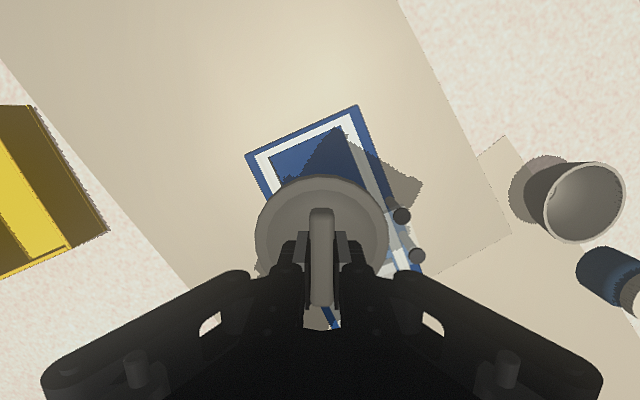

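The lid is held; its rim spans columns (255..390) with the apex near (322,175). I check its pose in the hand by comparing the rim's predicted pixels with the seen ones, then move to the focus.

Run:
```python
from rig import manip as m
from h import *
c=load("held");Tm=np.array(c["mount"])
def rim(t,z,r): # tool-frame circle pixels with tilt t about tool y
    a=np.radians(np.arange(0,360,3));X=np.c_[r*np.cos(a),r*np.sin(a),0*a]@R.from_euler('y',t).as_matrix().T+[0,0,z]
    return np.array([pix(c,x,Tm) for x in X])
for t in(-.05,0,.05):
    q=rim(t,.0297,.038);print(t,"top",q[:,1].min().round(1),"left",q[q[:,0].argmin()].round(1),"right",q[q[:,0].argmax()].round(1))
h=c["image"].astype(int); print("col 300 grad", [(r,h[r,345].tolist()) for r in range(170,190,2)]); print([(u,h[238,u].tolist()) for u in range(248,264,2)],[(u,h[236,u].tolist()) for u in range(380,398,2)])
d=.0397;a=np.radians(22);x=np.array([np.cos(a),np.sin(a),0]);z=-cz;x-=z*(x@z);x/=np.linalg.norm(x);M=np.c_[x,np.cross(z,x),z]
tg=LENS+cz*(.1+d)
m.move_to(tg+cz*.08,rv(M));cmd=tg.copy();m.servo_line(tg+cz*.01,rate=.12)
C=M.copy()
for i in range(3):
    m.servo_line(cmd,rv(C),rate=.03);m.hold(.4)
    e=tg-np.array(m.get_position());E=M@R.from_rotvec(m.get_ee_rot()).as_matrix().T
    print(e.round(5),R.from_matrix(E).as_rotvec().round(4),m.get_width(),m.get_time()); 
    if i<2: cmd=cmd+e;C=E@C
wrist(m,"fin");s=m.camera("scene");pickle.dump(dict(s),open("scene2.pkl","wb"))
s=s["image"][120:260,210:370];w=load("fin")["image"]
cv2.imwrite("pics/fin2.png",np.hstack([cv2.resize(s,(457,400),interpolation=cv2.INTER_CUBIC),w[:,150:490]])[...,::-1])
```

```text
-0.05 top 173.4 left [252.8 237.8] right [389.6 237.9]
0 top 174.0 left [252.8 237.9] right [389.6 238. ]
0.05 top 174.8 left [252.7 238. ] right [389.6 238.1]
col 300 grad [(170, [52, 63, 83]), (172, [50, 62, 81]), (174, [50, 61, 80]), (176, [47, 61, 81]), (178, [68, 70, 70]), (180, [74, 72, 66]), (182, [114, 111, 101]), (184, [120, 117, 107]), (186, [121, 116, 107]), (188, [120, 115, 105])]
[(248, [203, 193, 171]), (250, [204, 193, 171]), (252, [205, 196, 173]), (254, [191, 182, 161]), (256, [107, 103, 93]), (258, [113, 109, 98]), (260, [114, 110, 100]), (262, [113, 109, 98])] [(380, [116, 111, 101]), (382, [114, 109, 99]), (384, [113, 109, 98]), (386, [112, 108, 98]), (388, [112, 110, 102]), (390, [171, 173, 166]), (392, [163, 166, 158]), (394, [165, 168, 161]), (396, [168, 170, 160])]
[ 0.e+00  1.e-05 -5.e-05] [0.     0.0001 0.0001] 0.01052371749641209 20.6333
[-0.e+00 -2.e-05  5.e-05] [-0.     -0.0001 -0.0001] 0.010507433099110477 21.2833
[-2.e-05  2.e-05 -1.e-05] [0.     0.0001 0.    ] 0.011129125823247174 21.9333
```

View pics/fin2.png

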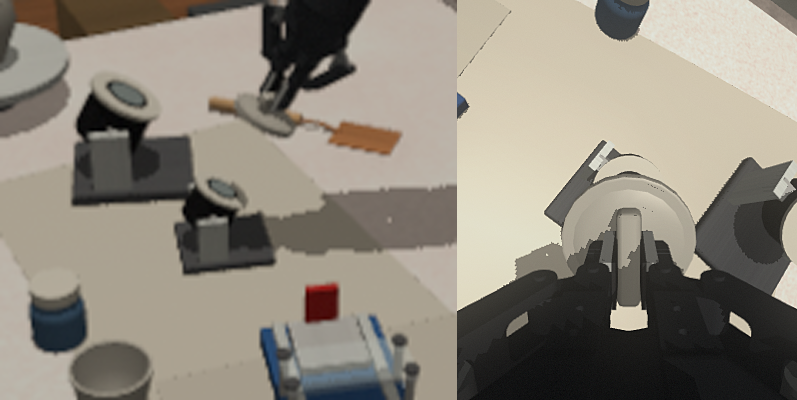

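Arm pose error is under 0.1 mm. The seen rim matches the predicted one to 1–2 px, so there's no slip. In the scene crop the lid hangs in front of the small lens, with its ends at about (233,105) and (297,130). I check those numerically against the scene prediction, then hand in.

Run:
```python
from rig import manip as m
from h import *
s=load("scene2");F=LENS+.1*cz;u=np.cross(cz,[0,1,0]);u/=np.linalg.norm(u);v=np.cross(cz,u)
for t in(-.15,0,.15):
    Q=R.from_rotvec(t*v).as_matrix()
    q=np.array([pix(s,F+Q@(.038*(np.cos(a)*u+np.sin(a)*v)+.005*cz)) for a in np.arange(0,6.28,.05)]);e=cv2.fitEllipse(q.astype(np.float32))
    print(t,"left",q[q[:,0].argmin()].round(1),"right",q[q[:,0].argmax()].round(1),np.round(e[0],1),np.round(e[1],1),round(e[2],1))
print("measured left",(233/2.856+210,105/2.856+120),"right",(297/2.856+210,130/2.856+120))
w=load("fin")["image"].astype(int);h=load("held")["image"].astype(int)
for n,i in(("held",h),("fin",w)):
    print(n,[int(np.abs(np.diff(i[165:190,c].sum(1))).argmax()+165) for c in(312,322,332)],[int(np.abs(np.diff(i[200:222,c].sum(1))).argmax()+200) for c in(318,322,326)])
print(m.get_position(),m.get_grip_force(),np.abs(m.get_joint_vel()).max(),m.get_time())
```

```text
-0.15 left [291.1 156.4] right [313.1 163.8] [302.1 160.1] [10.2 23.5] 112.8
0 left [291.9 155.1] right [312.6 165.2] [302.3 160.1] [ 8.4 23.6] 120.5
0.15 left [292.9 153.6] right [312.  166.7] [302.5 160.2] [ 6.3 23.6] 127.7
measured left (291.5826330532213, 156.76470588235293) right (313.99159663865544, 165.51820728291318)
held [177, 177, 177] [207, 207, 207]
fin [172, 170, 173] [207, 207, 207]
[ 0.48649613 -0.15421666  0.20791008] 49.372445940971375 0.003092247138483767 22.0333
```

The centre agrees. My by-eye reading of the tilt is only good to about 0.1 rad, so I segment the lid in the scene picture by differencing.

Run:
```python
from h import *
a=load("scene")["image"].astype(int);b=load("scene2")["image"].astype(int)
d=np.abs(a-b).max(2);ro=(slice(148,174),slice(286,322))
for r in range(148,174):
    print(r,''.join('.' if d[r,u]<14 else ('#' if b[r,u].max()<75 else ('o' if b[r,u].max()<150 else '+')) for u in range(284,322)), ' '.join(str(b[r,u].max()) for u in range(288,318,2)))
```

```text
148 ..................o#o####oo########### 187 187 187 187 187 187 187 115 84 13 33 85 20 15 21
149 .................+##o####oo########### 187 187 187 187 187 187 183 55 80 11 41 75 18 15 25
150 .................o#o#####oo########### 187 187 187 187 187 187 176 58 56 10 48 79 17 27 21
151 ................+#o######o####oooooooo 187 187 187 187 187 187 161 81 26 20 69 48 16 86 115
152 ...........++...+ooooo##o#####o..++... 187 187 185 176 169 175 162 133 114 62 84 21 17 141 171
153 .........++oo+++ooo+ooooo####o........ 184 187 182 155 147 150 147 147 144 78 82 20 24 176 187
154 .........ooooooooooooooo#####o........ 175 180 167 146 149 142 101 118 113 78 60 26 60 187 187
155 ........ooo++ooooooo##oo####o......... 158 166 134 146 150 148 111 95 67 87 35 22 112 187 187
156 ........oooo++ooooo###o####o+......... 134 145 123 143 151 148 121 81 58 86 21 18 166 187 187
157 ........oooo++ooo####o#####o.......... 101 112 117 129 151 149 109 72 58 73 22 59 187 187 187
158 ........ooooo++ooo###o####o........... 81 79 94 112 148 150 116 70 71 62 47 131 183 187 187
159 .........oooooo+oooooo##ooo
[... 784 characters left out ...]
......+oooo#oo+......... 170 170 170 170 170 170 170 161 152 125 83 75 163 187 187
168 .......................+++++.......... 170 171 171 170 170 170 170 171 182 172 155 153 187 187 187
169 ...................................... 170 170 170 170 170 170 170 170 175 187 187 187 187 187 187
170 ...................................... 170 170 170 170 170 171 170 170 169 177 187 187 187 187 188
171 ...................................... 170 170 170 170 170 170 170 170 170 167 187 187 187 187 187
172 ...................................... 170 170 170 170 170 170 170 170 170 169 178 187 187 187 187
173 ...................................... 170 170 170 171 170 170 170 170 170 170 166 185 187 187 187
```

Run:
```python
from h import *
s=load("scene2");F=LENS+.1*cz;u=np.cross(cz,[0,1,0]);u/=np.linalg.norm(u);v=np.cross(cz,u)
U=[292.5,296.5,300.5,304.5,308.5,312.5]
print("seen",[160.5,162.8,165,166.8,168,167.6],"left top 152.7@295, xmin 292, xmax 313.5")
for ax,nm in((v,"v"),(u,"u")):
  for t in(-.1,0,.1):
    Q=R.from_rotvec(t*ax).as_matrix();H=F+.03*cz
    q=np.array([pix(s,H+Q@(.038*(np.cos(a)*u+np.sin(a)*v)+(z-.03)*cz)) for z in(0,.01) for a in np.arange(0,6.28,.03)],np.float32)
    k=np.zeros((4000,6400),np.uint8);cv2.fillConvexPoly(k,cv2.convexHull(((q+.5)*10).astype(int)),1)
    print(nm,t,[np.nonzero(k[:,int(x*10)])[0].max()/10 if k[:,int(x*10)].any() else None for x in U],"top@295",np.nonzero(k[:,2955])[0].min()/10,q[:,0].min()+.5,q[:,0].max()+.5)
```

```text
seen [160.5, 162.8, 165, 166.8, 168, 167.6] left top 152.7@295, xmin 292, xmax 313.5
v -0.1 [np.float64(159.8), np.float64(164.0), np.float64(166.3), np.float64(167.9), np.float64(168.7), np.float64(168.1)] top@295 153.0 292.02115 314.8465
v 0 [np.float64(159.2), np.float64(163.2), np.float64(165.9), np.float64(167.8), np.float64(168.8), np.float64(167.3)] top@295 152.4 291.6929 313.88004
v 0.1 [np.float64(158.2), np.float64(162.4), np.float64(165.4), np.float64(167.6), np.float64(168.9), np.float64(166.2)] top@295 151.8 291.4897 312.86673
u -0.1 [np.float64(159.1), np.float64(162.8), np.float64(165.1), np.float64(166.9), np.float64(168.2), np.float64(168.1)] top@295 153.5 291.82193 314.37634
u 0 [np.float64(159.2), np.float64(163.2), np.float64(165.9), np.float64(167.8), np.float64(168.8), np.float64(167.3)] top@295 152.4 291.6929 313.88004
u 0.1 [np.float64(159.2), np.float64(163.8), np.float64(166.6), np.float64(168.4), np.float64(169.1), np.float64(166.4)] top@295 151.2 291.59665 313.42322
```

Within a pixel (about 2 mm of calibration), the seen outline agrees with an untilted, centred lid. I hand in.

```bash
python3 -c "
from rig import manip as m
print(m.get_width(),m.get_grip_force(),m.get_time());print(m.sign_off())"
```

```text
0.010401042036002981 49.372445940971375 22.0333
the job is handed in; nothing more can be done
None
```

The job is handed in at 22 s: the tab was pushed to its stop and sprang back, and the lid is held by its handle 10 cm from the small camera's lens, centred and square within the roughly 2 mm calibration (the sign-off returned no verdict).

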